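# Index the jar carousel to the code reader

### The job

Without picking anything up, press the carousel's yellow plunger in with the fingertips to free the table and, keeping it pressed as you set off, turn the table one hole, whichever way brings the red-capped jar the short way round to the spot in front of the code reader. Let the plunger spring fully out into that next hole, so that the table is locked there, and do not run on past it. The jars ride along in their seats, and the other things on the bench are left alone.

Things in the scene. Friction and masses are not known exactly. Their poses are not given: they have to be found in the camera images.
- plunger_top (a point): centre of the top face of the yellow plunger head, a flat round button 36 mm across and 10 mm thick on the rim of the carousel's round aluminium table. It rides with the table, 130 mm from the axis, and stands 80 mm above the bench when out. It is pressed straight down: the spring takes about 3 N to start and 7 N at the full 8 mm. The fingertips can drag the table round by friction while they hold it down. At the start it is diametrically opposite the code reader
- plunger (a joint): how far the plunger is pressed in, m: 0 fully out (locked in a hole), 0.008 fully in. Beyond 0.005 the table is free to turn. Let go between two holes, it stays in at 0.005, sliding under the base plate, the table still turns, and it springs out by itself when the next hole comes (about 2 mm play along the rim to either side)
- turntable (a joint): angle of the table, rad, positive anticlockwise seen from above: 0 at the start, with the plunger out in a hole. Six holes 1.047 rad (60 degrees) apart, so the next ones are at +1.047 and -1.047. It turns easily with a little friction (under 1 N at the plunger) and stops dead at +-2.0
- carousel_axis (a point): point on the vertical axis of the carousel, 60 mm above the bench. The carousel is a fixed white round base, 316 mm across and 36 mm high, with a black circular slot and six dark holes; on it the aluminium table, 210 mm across, top 48 mm above the bench, with six blue ring seats (47 mm across, 10 mm high) 70 mm from the axis every 60 degrees, and a tongue that carries the plunger
- reader_spot (a point): the spot in front of the code reader: where the middle of a jar is when its seat faces the reader, 70 mm from the axis and 70.5 mm above the bench. The reader is a black box with a green window and green top on a post at the rim of the base, 132 to 178 mm from the axis and up to 111 mm high; it is fixed to the base
- jar_red_mid (a point): middle, half-way up, of the red-capped amber jar, 36 mm across and 45 mm tall, loose in a seat; at the start one seat (60 degrees) to one side or the other of the reader spot. Its top is 93 mm above the bench
- jar_white_a_mid (a point): middle of a white-capped jar of the same size, one seat from the reader spot on the other side
- jar_white_b_mid (a point): middle of the white-capped jar that is at the reader spot at the start
- beaker_mid (a point): middle of a loose glass beaker, 68 mm across, 85 mm tall, standing on the bench beside the carousel; to be left alone
- bottle_mid (a point): middle of a loose white bottle with a blue cap, 60 mm across, 110 mm tall, standing on the bench beside the carousel; to be left alone

How it is judged:
By the outcome, as a careful person would: the job done as asked, in the order asked, and still so for the second after the job is handed in, with the robot touching nothing.
It also fails if it takes over 38 s, if anything falls off the work surface, if the arm or the gripper's body presses on something with over 40 N, if the wrist force passes 120 N, or if a joint passes its speed limit or range.

### The arm

A 6-joint arm with a two-finger parallel gripper is mounted at the origin on the work surface. World frame = base frame: x ahead of the robot, y to its left, z up, the work surface at z = 0. Lengths are in m, angles in rad, forces in N, time in s.
With the tool pointing down it reaches from about 0.35 to 0.775 m from the base axis. Payload 7.3 kg.
Tool frame: the origin (TCP) lies at the very end of the fingers, on their centre line; the grasp point (between the pads) lies 19 mm behind it; z points along the fingers, y is the direction in which the jaws open and shut (so a half turn about z gives the same grasp; the last joint's range is limited). The gripper opens to 92 mm and grips with 3 to 60 N. Pads are 19 mm wide; open, the fingers measure 130 mm over their backs; the gripper's body (75 mm by 190 mm) begins 47 mm behind the grasp point.
Start: joints at [-0.146, 0.342, 1.524, -0, 1.275, -0.146], TCP at [0.525, 0, 0.193] pointing down, gripper open.
Joint ranges: [-2.53, 2.53], [-0.77, 2.02], [0.04, 2.7], [-1, 4.14], [0.28, 2.66], [-3.11, 3.11]. Speed limits (rad/s): [2.57, 2.57, 3.14, 3.14, 3.14, 3.14].

### API

Orientations are given as [roll, pitch, yaw] about the fixed x, y, z axes, in that order (R = Rz(yaw) Ry(pitch) Rx(roll)).
In Python, from cell import robot gives the robot as it stands.
- The arm moves only by the shell command python3 -m pendant 'ROWS' [OPENING] [FORCE]. ROWS is JSON, a list of rows, each a list of 2 entries, a list of its own where there are three numbers: the shift along the tool's x, y, z in mm, then the turn about the tool's z in degrees. In form: [[[x, y, z], turn], ...]. A call has 1 to 10 rows; each row is the pose to reach, as a shift and turn from the pose measured when the call began, along the tool's axes at that moment; what a row does not reach only later rows make up. A row lasts 1/12 s, in which the tool goes at most 41.7 mm and 7.16 degrees, less where a joint would pass 70% of its speed; a pose out of reach is approached as far as the arm can. A call with a gripper value outside its range is refused whole. OPENING is the opening, from 0 (shut) to 1 (fully open), set as the call begins (- or left out, the last holds). The fingers move at their own pace and stop on an object; FORCE is the grip in N (left out, the last holds). Time passes only in rows, so rows that repeat a pose let the fingers close. It gives the time, the measured TCP pose, the force and the opening at its end, in the units of the state.
- robot.observe(): the state, without advancing time (a new reading comes with each control period).
- robot.read_camera(name): name is "scene" or "side" or "wrist"; returns the picture (480x640x3 uint8, red, green, blue); there is no depth.
- robot.calibration(name): a dict with "vfov" (degrees; the focal length in pixels is half the picture's height over the tangent of half this angle, whatever the lens; pixels are square), "cx", "cy" (the principal point, pixels), "k1" (the pictures are not rectified: a ray, as slopes to the right and down, at radius r is drawn at 1 + k1 r^2 times it, then the intrinsics apply), "rvec" (rotation vector, rad) and "tvec" (3), from world to camera coordinates, as OpenCV has them. Camera axes: x right, y down, z forward; pixel columns grow to the right and rows downward; lengths in m; the calibration is good to about 2 mm. A picture is of the moment at which its call begins: read the wrist's pose just before it. calibration takes no time and is no camera call; for the wrist camera it gives the pose at the moment of the call.
- robot.hand_in(): hands the job in, once; it reports no verdict.
Trained networks look in the newest picture that a camera, given by its name, has taken for a name from the list of things; names that differ only in an ending like _2 or _b are one class to them, and where a whole thing is asked for, a point or a joint stands for the part that bears it (a point fixed in the world has none). Each returns a list of dicts, best first, with "p" (0 to 1); they miss things now and then, are a little off and sometimes report something else, mostly with a low value. They report only what shows in the picture. A call takes as long as a camera call.
- robot.find_in(camera, query): "xy" ([column, row] as shares, 0 to 1, of the picture: columns of its width, rows of its height, amid what is visible of it).
The state is a dict: "time": time; "qpos": joint angles; "qvel": joint speeds; "joint_efforts": joint torques, N m; "tool_pos": TCP position; "tool_rot": TCP orientation; "contact_force": force on the tool from outside, world axes, zero at the start; "torque": the same for the moment, N m; "opening": finger opening in m.
Only numpy, scipy, OpenCV 4.12 (cv2) and the standard library are available. Lean on these libraries where they do the work, as an engineer would, in place of code of your own. Each camera call takes 0.05 s, during which the arm holds its last target.

## Working session

There is one attempt and no reset: what is moved stays moved. The work goes in short steps, Python scripts to look and compute and a shell command to move; the robot and the scene stay as the last step left them, time stands still between calls to the robot, and variables do not carry over. Pictures are saved under pics/ and viewed, and the job is handed in when it is done.

```bash
mkdir -p pics; ls; cat > h.py <<'E'
import numpy as np,cv2
from cell import robot
def K(c):
    f=240/np.tan(np.radians(c['vfov'])/2); return f
def ray(c,u,v):
    f=K(c); d=np.array([(u-c['cx'])/f,(v-c['cy'])/f]); x=d.copy()
    for _ in range(30): x=d/(1+c['k1']*(x@x))
    R=cv2.Rodrigues(np.array(c['rvec'],float))[0]; t=np.array(c['tvec'],float)
    return -R.T@t, R.T@np.array([x[0],x[1],1])
def atz(c,u,v,z):
    o,d=ray(c,u,v); return o+d*(z-o[2])/d[2]
def proj(c,p):
    R=cv2.Rodrigues(np.array(c['rvec'],float))[0]; q=R@np.array(p)+np.array(c['tvec']); x=q[:2]/q[2]; x=x*(1+c['k1']*(x@x)); return x*K(c)+[c['cx'],c['cy']]
E
python3 - <<'E'
from h import *
s=robot.observe();print({k:np.round(v,3) for k,v in s.items()})
Z=dict(plunger_top=.08,jar_red_mid=.0705,jar_white_a_mid=.0705,beaker_mid=.0425,bottle_mid=.055)
for n in ["scene","side","wrist"]:
    c=robot.calibration(n); im=robot.read_camera(n); cv2.imwrite(f'pics/{n}0.png',im[:,:,::-1])
    for q,z in Z.items():
        for r in robot.find_in(n,q)[:3]:
            u,v=r['xy'][0]*640,r['xy'][1]*480
            print(n,q,round(r['p'],2),round(u),round(v),np.round(atz(c,u,v,z),3))
E
```

```text
pics
{'time': np.float64(0.0), 'qpos': array([-0.146,  0.343,  1.525, -0.   ,  1.275, -0.146]), 'qvel': array([-0.002,  0.   , -0.001, -0.001, -0.001,  0.   ]), 'joint_efforts': array([ 1.0000e-03, -4.3125e+01, -2.4422e+01,  7.2000e-02,  5.6000e-02,
       -0.0000e+00]), 'tool_pos': array([0.525, 0.   , 0.193]), 'tool_rot': array([-3.14 , -0.   ,  1.571]), 'contact_force': array([-0.643, -1.279, -0.226]), 'torque': array([ 0.008, -0.017, -0.011]), 'opening': np.float64(0.092)}
scene plunger_top 0.56 264 193 [ 0.483 -0.143  0.08 ]
scene jar_red_mid 0.58 290 260 [ 0.592 -0.011  0.071]
scene jar_red_mid 0.34 265 196 [ 0.481 -0.142  0.07 ]
scene jar_white_a_mid 0.79 222 260 [ 0.653 -0.119  0.07 ]
scene beaker_mid 0.69 497 301 [0.462 0.347 0.042]
scene bottle_mid 0.62 179 176 [ 0.517 -0.352  0.055]
scene bottle_mid 0.28 263 195 [ 0.47  -0.159  0.055]
side plunger_top 0.72 339 292 [ 0.478 -0.153  0.08 ]
side jar_red_mid 0.82 331 250 [ 0.599 -0.012  0.07 ]
side jar_red_mid 0.6 351 286 [ 0.522 -0.149  0.07 ]
side jar_red_mid 0.19 354 249 [ 0.642 -0.049  0.07 ]
side jar_white_a_mid 0.8 379 257 [ 0.658 -0.116  0.07 ]
side beaker_mid 0.61 205 228 [0.461 0.342 0.042]
side beaker_mid 0.6 343 277 [ 0.566 -0.085  0.042]
side bottle_mid 0.84 431 349 [ 0.5   -0.368  0.055]
side bottle_mid 0.32 330 250 [0.616 0.006 0.055]
wrist plunger_top 0.83 277 388 [ 0.485 -0.132  0.08 ]
wrist jar_red_mid 0.64 417 237 [ 0.593 -0.01   0.07 ]
```

View pics/scene0.png

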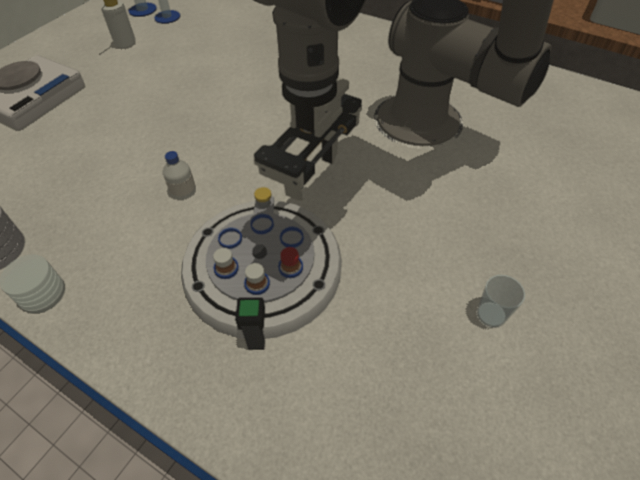

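View pics/side0.png

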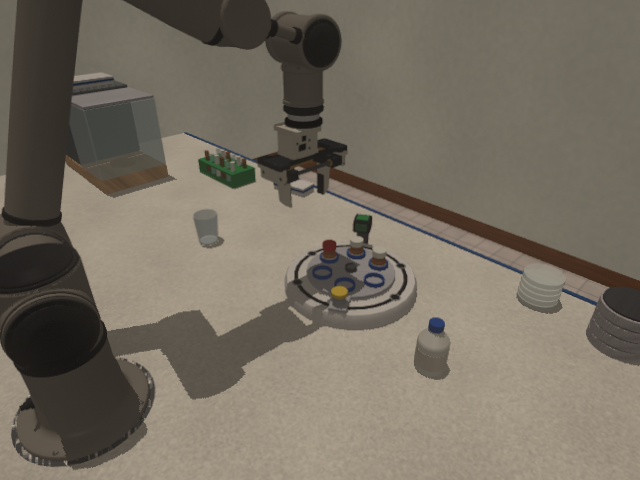

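View pics/wrist0.png

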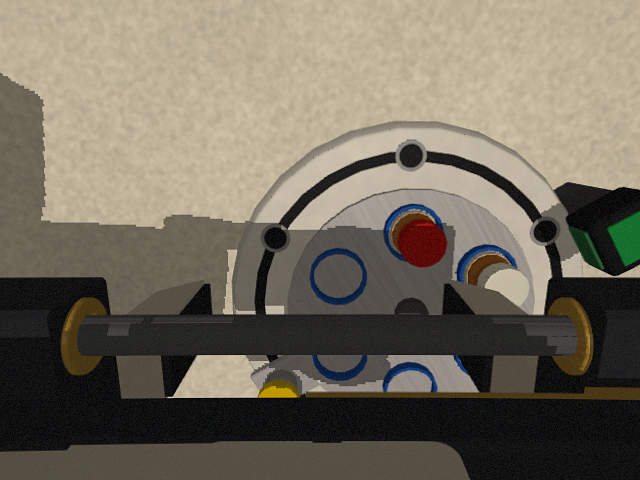

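The scene view shows the plunger at (263,194), the red jar at (290,258), the reader at (250,310), and holes at (319,230), (208,232), (198,286) and (319,284). In the wrist view the holes are at (411,156), (275,237) and (545,231). I'll fit the axis and angle to all of these.

```bash
python3 - <<'E'
from h import *
from scipy.optimize import least_squares
C={n:robot.calibration(n) for n in ["scene","side","wrist"]}
for n in ["scene","side","wrist"]:
    im=cv2.cvtColor(cv2.imread(f'pics/{n}0.png'),cv2.COLOR_BGR2HSV)
    m=cv2.inRange(im,(20,150,120),(32,255,255)); 
    k,l,st,ce=cv2.connectedComponentsWithStats(m)
    for i in range(1,k):
        if st[i,4]>40: print(n,st[i],ce[i].round(1), atz(C[n],*ce[i],.079).round(4))
H={'scene':[(319,230),(208,232),(198,286),(319,284)],'wrist':[(411,156),(275,237),(545,231)],'side':[(308,258),(399,296),(395,258)]}
P=[]
for n in H:
    for h in H[n]:
        p=atz(C[n],*h,.036); P.append(p); print(n,h,p.round(4))
P=np.array(P)[:,:2]
def f(x):
    r=[]
    for p in P:
        d=[p-(x[:2]+.13*np.array([np.cos(x[2]+k*np.pi/3),np.sin(x[2]+k*np.pi/3)])) for k in range(6)]
        r+=list(min(d,key=np.linalg.norm))
    return r
best=min((least_squares(f,[.57,-.08,a],loss='soft_l1',f_scale=.003) for a in np.linspace(0,1,6)),key=lambda s:s.cost)
x=best.x;print(x,best.cost,(np.array(f(x)).reshape(-1,2)*1000).round(1))
for k in range(6): print(k,(x[2]+k*np.pi/3),(x[:2]+.13*np.array([np.cos(x[2]+k*np.pi/3),np.sin(x[2]+k*np.pi/3)])).round(4))
E
```

```text
scene [255 188  15  11 131] [262.2 193.4] [ 0.4845 -0.1466  0.079 ]
side [331 286  16  10 127] [338.9 290.8] [ 0.4833 -0.1492  0.079 ]
wrist [584 323   6  33  64] [587.4 339.5] [ 0.7269 -0.0893  0.079 ]
wrist [258 386  39  12 349] [276.9 392.6] [ 0.4847 -0.137   0.079 ]
scene (319, 230) [ 0.4789 -0.0155  0.036 ]
scene (208, 232) [ 0.5975 -0.2077  0.036 ]
scene (198, 286) [ 0.7083 -0.1411  0.036 ]
scene (319, 284) [0.5897 0.0508 0.036 ]
wrist (411, 156) [0.5926 0.0487 0.036 ]
wrist (275, 237) [ 0.4816 -0.0179  0.036 ]
wrist (545, 231) [ 0.7066 -0.0129  0.036 ]
side (308, 258) [0.5693 0.0385 0.036 ]
side (399, 296) [ 0.6079 -0.216   0.036 ]
side (395, 258) [ 0.7271 -0.1133  0.036 ]
[ 0.59565394 -0.07992504  0.56333104] 0.0002457735726774022 [[ -1.7   4. ]
 [ -3.4   2.1]
 [ -2.4  -0.7]
 [ -0.8   0.8]
 [  2.1  -1.3]
 [  1.    1.5]
 [  1.   -2.4]
 [-21.2 -11.5]
 [  7.   -6.2]
 [ 16.4  27.1]]
0 0.5633310379879065 [ 0.7056 -0.0105]
1 1.6105285891845043 [0.5905 0.05  ]
2 2.6577261403811017 [ 0.4806 -0.0194]
3 3.7049236915776995 [ 0.4857 -0.1493]
4 4.752121242774297 [ 0.6008 -0.2098]
5 5.799318793970896 [ 0.7107 -0.1404]
```

The fit is consistent. The axis is at (0.5955, -0.080), and the plunger at (0.4855, -0.149), which is 212°. The red jar is at 92° and the reader at 32°, so the table must turn -60° (clockwise). That takes the plunger to (0.481, -0.019). Tool x is world +y, tool y is world +x, and tool z is down.

```bash
python3 -m pendant '[[[-35,-10,0],0],[[-75,-20,10],0],[[-112,-30,30],0],[[-149,-39.5,55],0],[[-149,-39.5,80],0],[[-149,-39.5,95],0],[[-149,-39.5,98],0],[[-149,-39.5,98],0],[[-149,-39.5,98],0],[[-149,-39.5,98],0]]' 0 30
python3 - <<'E'
from h import *
for n in ["scene","side","wrist"]:
    im=robot.read_camera(n)
    if n=='side': im=cv2.resize(im[200:350,250:450],(800,600),interpolation=cv2.INTER_CUBIC)
    if n=='scene': im=cv2.resize(im[120:345,150:450],(800,600),interpolation=cv2.INTER_CUBIC)
    cv2.imwrite(f'pics/{n}1.png',im[:,:,::-1])
s=robot.observe();print(s['tool_pos'],s['tool_rot'],s['contact_force'],s['opening'],s['time'])
E
```

```text
time: 1.73
tool_pos: [0.4866, -0.1489, 0.0967]
tool_rot: [3.139, 0.001, 1.572]
contact_force: [-0.3, -0.2, 0.1]
opening: 0.0295
[ 0.48625611 -0.14882471  0.09637613] [3.13963937e+00 8.96392811e-04 1.57168999e+00] [ 0.46583041 -0.32008652  0.69376775] 0.017960343780991015 1.8833
```

View pics/side1.png

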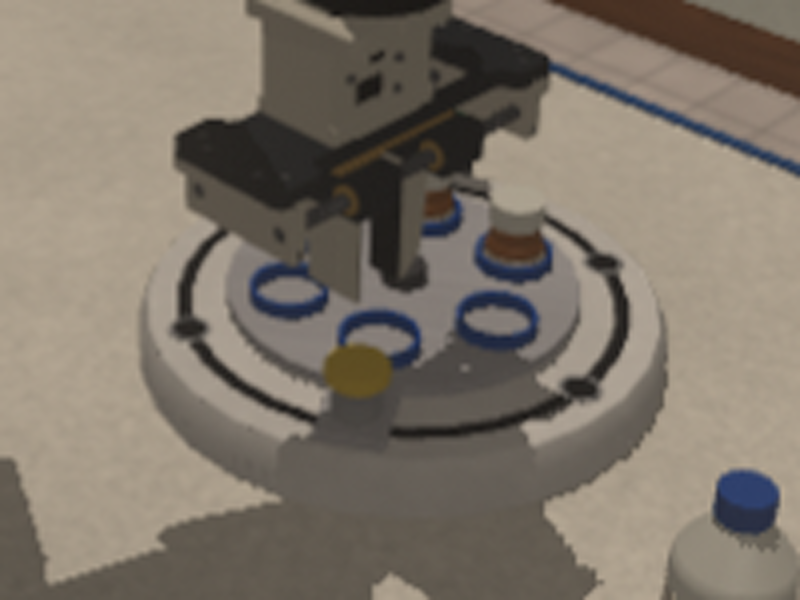

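View pics/scene1.png

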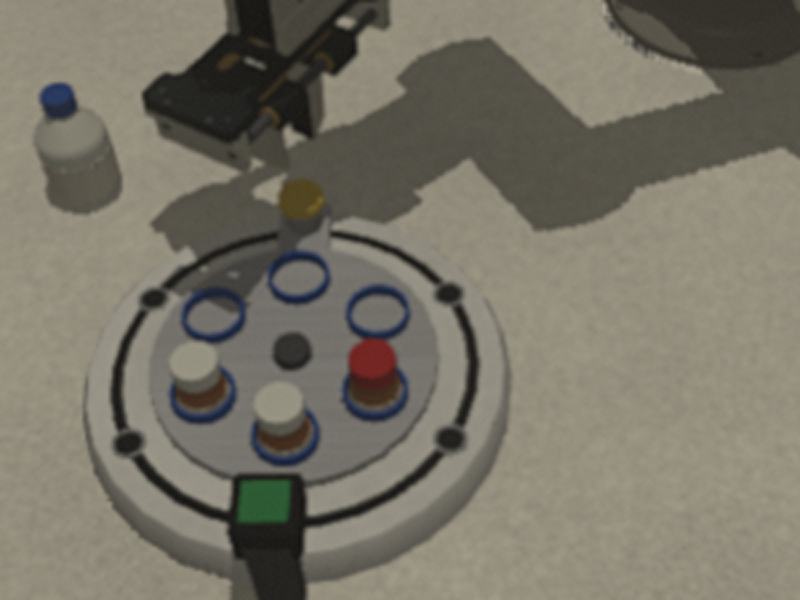

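View pics/wrist1.png

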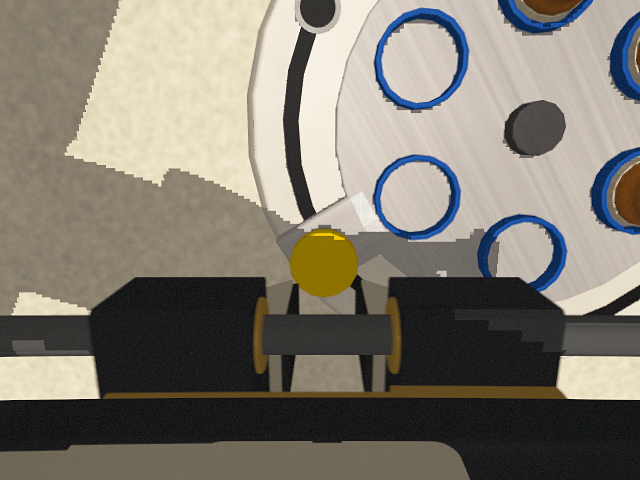

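```bash
python3 - <<'E'
from h import *
s=robot.observe();t=s['tool_pos'];print(t,s['opening'])
for n in ["scene","side","wrist"]:
    c=robot.calibration(n)
    print(n,'tcp',proj(c,t).round(1),'plunger',proj(c,[.4855,-.149,.08]).round(1), 'tcp+-y9', proj(c,t+[.009,0,0]).round(),proj(c,t-[.009,0,0]).round())
im=cv2.cvtColor(cv2.imread('pics/wrist1.png'),cv2.COLOR_BGR2HSV)
m=cv2.inRange(im,(20,150,80),(32,255,255));k,l,st,ce=cv2.connectedComponentsWithStats(m)
c=robot.calibration('wrist')
for i in range(1,k):
    if st[i,4]>200: print(st[i],ce[i],atz(c,*ce[i],.08).round(4))
print(atz(c,324,264,.08))
E
```

```text
[ 0.48625611 -0.14882471  0.09637613] 0.017960343780991015
scene tcp [259.9 187.5] plunger [260.9 192.9] tcp+-y9 [257. 190.] [262. 185.]
side tcp [339.9 283.3] plunger [339.5 289.9] tcp+-y9 [343. 282.] [337. 285.]
wrist tcp [326.7 277.7] plunger [325.1 267.5] tcp+-y9 [346. 278.] [308. 278.]
[ 289  229   69   68 3640] [323.51923077 262.58324176] [ 0.4847 -0.1464  0.08  ]
[387 297  14  76 349] [393.89684814 336.24355301] [ 0.5219 -0.1871  0.08  ]
[422 386  91  12 448] [470.52901786 391.546875  ] [ 0.565  -0.2199  0.08  ]
[ 0.48492077 -0.14714539  0.08      ]
```

```bash
python3 -m pendant '[[[0,0,8],0],[[0,0,8],0],[[0,0,8],0]]' 0
python3 - <<'E'
from h import *
s=robot.observe();t=s['tool_pos'];print(t,s['opening'])
for n in ["side","wrist"]:
    c=robot.calibration(n); im=robot.read_camera(n)
    p=proj(c,t); print(n,p)
    if n=='side': 
        im=cv2.resize(im[200:350,250:450],(800,600),interpolation=cv2.INTER_CUBIC); p=(p-[250,200])*4
    im=im.copy(); cv2.circle(im,tuple(int(v) for v in p),4,(255,0,255),-1)
    cv2.imwrite(f'pics/{n}2.png',im[:,:,::-1])
E
```

```text
time: 2.13
tool_pos: [0.486, -0.1486, 0.088]
tool_rot: [3.14, 0.001, 1.572]
contact_force: [0.8, -0.1, -0.6]
opening: 0.0009
[ 0.48599464 -0.14859733  0.08803286] 0.0008992070413913005
side [339.62458452 286.61025618]
wrist [326.40623458 277.41300542]
```

View pics/side2.png

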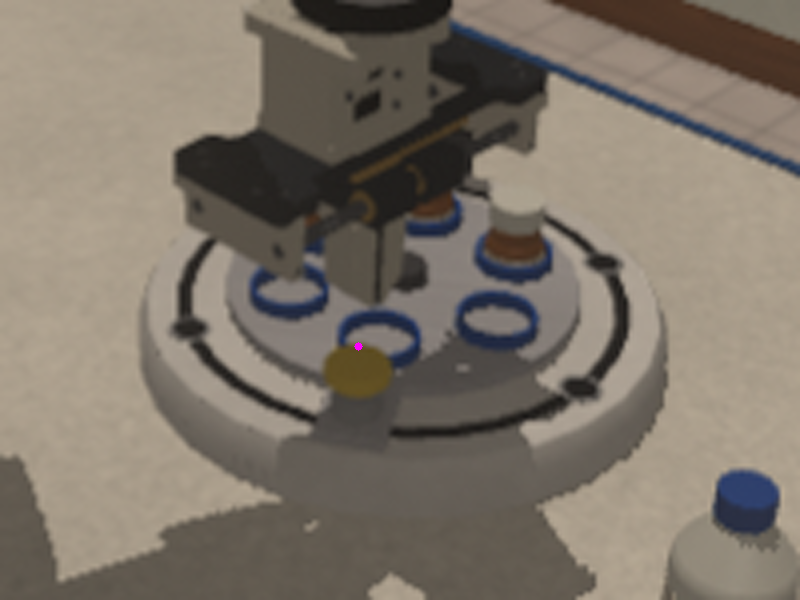

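View pics/wrist2.png

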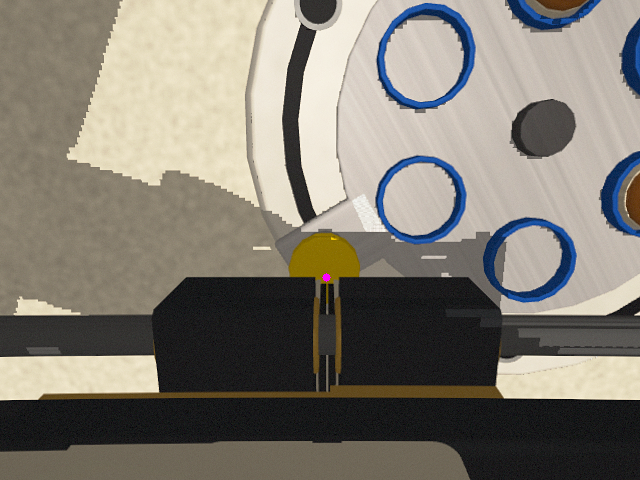

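The side picture shows the tips at crop (372,302), but the projected TCP is at (358,346). These disagree, so I'll triangulate the tips before pressing.

```bash

python3 - <<'E'
from h import *
s=robot.observe();t=s['tool_pos'];print(t,s['opening'],s['qpos'])
for n in ["scene","side"]:
    c=robot.calibration(n); im=robot.read_camera(n)
    p=proj(c,t); print(n,p, 'cam at',ray(c,1,1)[0])
    u,v=(int(x) for x in p); u0,v0=u-50,v-45
    im=cv2.resize(im[v0:v0+75,u0:u0+100],(800,600),interpolation=cv2.INTER_NEAREST); print(u0,v0)
    for dz in (0,.02,.04,.06): cv2.circle(im,tuple(int(q) for q in (proj(c,t+[0,0,dz])-[u0,v0])*8+4),4,(255,0,255),-1)
    cv2.imwrite(f'pics/{n}3.png',im[:,:,::-1])
E
```

```text
[ 0.48623657 -0.14878428  0.08831175] 0.0006137941521956775 [-4.47787982e-01  4.23530721e-01  1.71926782e+00  4.04714886e-05
  9.96876459e-01 -4.48766973e-01]
scene [260.33223932 190.30361523] cam at [0.97878425 0.29231722 0.7564219 ]
210 145
side [339.77350808 286.4922116 ] cam at [-0.06659027 -0.65470702  0.63456243]
289 241
```

View pics/side3.png

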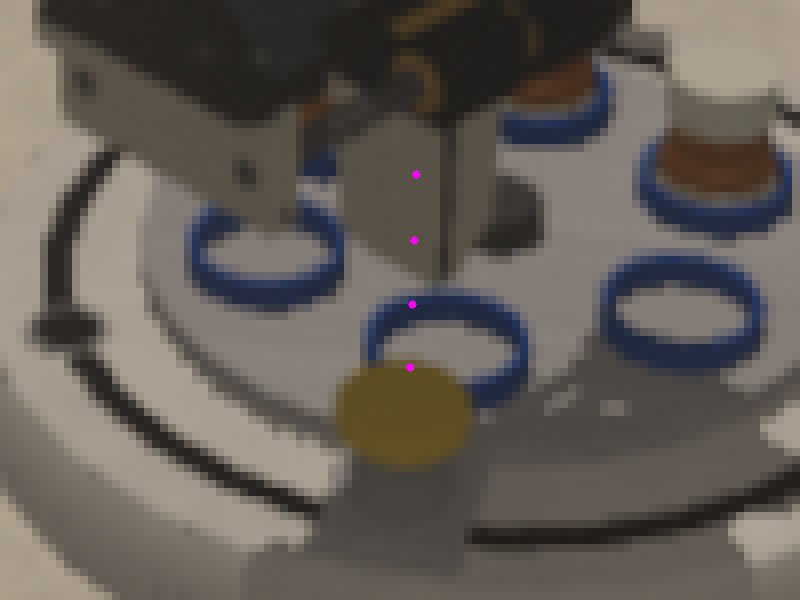

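View pics/scene3.png

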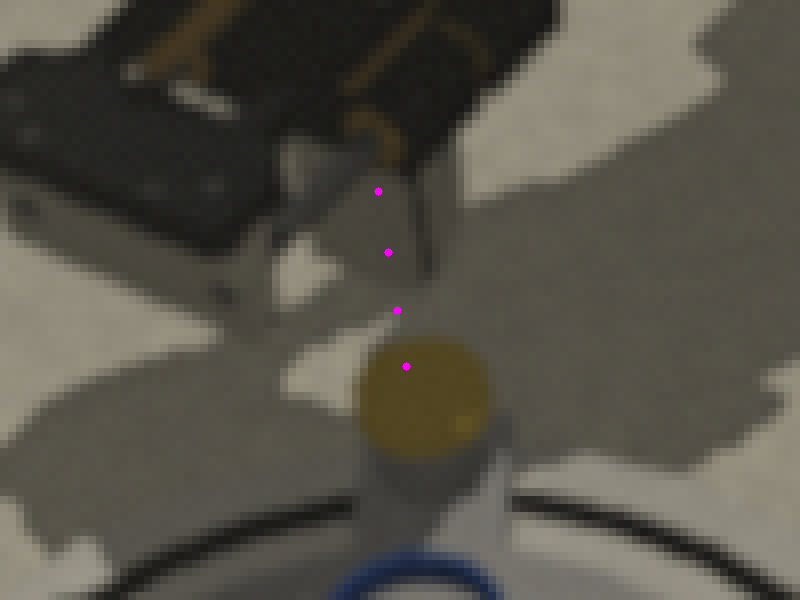

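```bash

python3 - <<'E'
from h import *
from scipy.optimize import least_squares
cs=[robot.calibration(n) for n in('scene','side')]
for a,b in [((262.5,179.5),(343.5,275.5)),((261,180),(342,276))]:
    r=least_squares(lambda p:np.r_[proj(cs[0],p)-a,proj(cs[1],p)-b],[.49,-.15,.1]);print(r.x.round(4),r.fun.round(1))
E
```

```text
[ 0.4856 -0.1486  0.1167] [-3.5  0.6 -3.7 -0.2]
[ 0.4853 -0.149   0.1156] [-2.   0.3 -2.1 -0.1]
```

The triangulated tips have the right xy, but they appear about 28 mm higher than the reported TCP. I'll go down gently and let the force decide.

```bash
python3 -m pendant '[[[0,0,3],0],[[0,0,6],0],[[0,0,8],0],[[0,0,10],0],[[0,0,10],0],[[0,0,10],0]]'
python3 - <<'E'
from h import *
s=robot.observe();print(s['tool_pos'],s['contact_force'],s['torque'])
E
```

```text
time: 2.83
tool_pos: [0.4862, -0.1489, 0.0782]
tool_rot: [3.14, 0.001, 1.572]
contact_force: [0.1, 0.3, -0.3]
opening: 0.0003
[ 0.48623383 -0.14885556  0.0782217 ] [ 0.12314857  0.28988997 -0.25347155] [ 0.00405406 -0.05915403  0.0054188 ]
```

```bash
python3 -m pendant '[[[0,0,2],0],[[0,0,4],0],[[0,0,4],0],[[0,0,4],0]]'
python3 - <<'E'
from h import *
s=robot.observe();t=s['tool_pos'];print(t,s['contact_force'],s['torque'])
for n in ["side"]:
    c=robot.calibration(n); im=robot.read_camera(n)
    im=cv2.resize(im[241:316,289:389],(800,600),interpolation=cv2.INTER_NEAREST)
    cv2.imwrite(f'pics/{n}4.png',im[:,:,::-1])
E
```

```text
time: 3.17
tool_pos: [0.4862, -0.1488, 0.0741]
tool_rot: [3.14, 0.001, 1.572]
contact_force: [0.1, -0.6, -0.4]
opening: 0.0006
[ 0.48615891 -0.14882679  0.07410209] [ 0.09051679 -0.557195   -0.39324257] [ 0.00345346 -0.01997868  0.01349195]
```

View pics/side4.png

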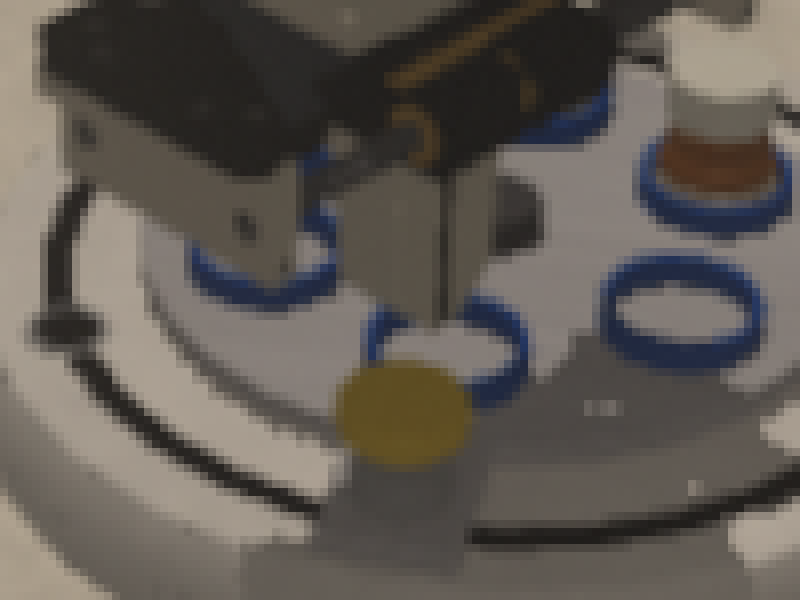

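```bash

python3 - <<'E'
from h import *
from scipy.optimize import least_squares
cs=[robot.calibration(n) for n in('scene','side')]
a=np.array([210+425/8,145+278/8]);b=np.array([289+440/8,241+325/8])
r=least_squares(lambda p:np.r_[proj(cs[0],p+[0,.0095,.0142])-a,proj(cs[1],p+[0,-.0095,0])-b],[.49,-.15,.1]);print(r.x.round(4),r.fun.round(1), robot.observe()['tool_pos'])
E
```

```text
[ 0.485  -0.1497  0.1068] [-0.7  0.1 -0.7 -0. ] [ 0.4862348  -0.1488566   0.07420419]
```

The corrected triangulation, allowing for the 19 mm finger width, puts the tip centre at (0.485, -0.150, 0.107). That is directly over the plunger but 32 mm above the reported TCP. I'll keep going down in small steps.

```bash
python3 -m pendant '[[[0,0,3],0],[[0,0,6],0],[[0,0,9],0],[[0,0,12],0],[[0,0,14],0],[[0,0,15],0],[[0,0,15],0]]'
python3 - <<'E'
from h import *
s=robot.observe();t=s['tool_pos'];print(t,s['contact_force'],s['torque'])
for n in ["side"]:
    c=robot.calibration(n); im=robot.read_camera(n)
    im=cv2.resize(im[241:316,289:389],(800,600),interpolation=cv2.INTER_NEAREST)
    cv2.imwrite(f'pics/{n}5.png',im[:,:,::-1])
E
```

```text
time: 3.8
tool_pos: [0.4861, -0.1488, 0.0589]
tool_rot: [3.141, 0.0, 1.572]
contact_force: [0.2, 0.0, -0.2]
opening: 0.0001
[ 0.48610035 -0.14880255  0.05888621] [ 0.17064642  0.02775267 -0.20501922] [-0.03494579 -0.02968856 -0.0490036 ]
```

View pics/side5.png

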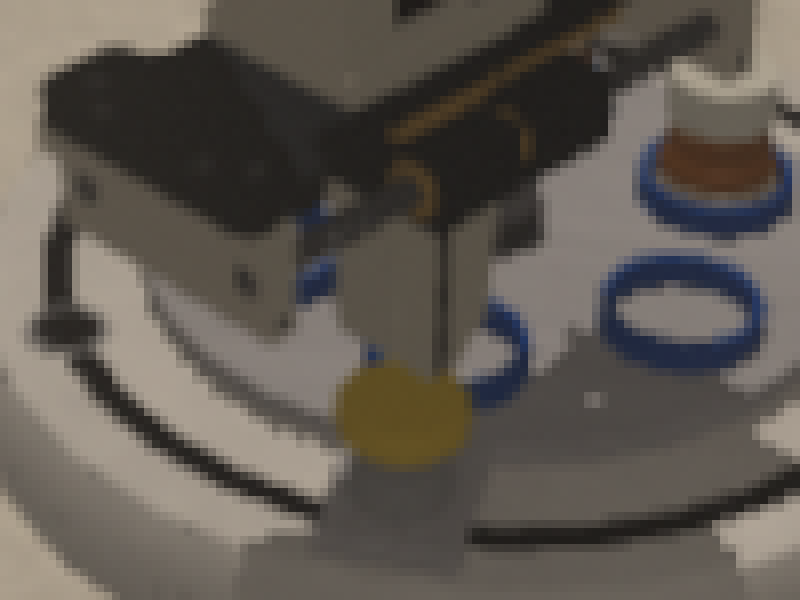

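```bash
python3 -m pendant '[[[0,0,3],0],[[0,0,6],0],[[0,0,8],0],[[0,0,9],0],[[0,0,9],0]]'
python3 -m pendant '[[[0,0,1.5],0],[[0,0,2],0],[[0,0,2],0]]'
python3 -m pendant '[[[0,0,1.5],0],[[0,0,2],0],[[0,0,2],0]]'
```

```text
time: 4.27
tool_pos: [0.486, -0.1487, 0.0497]
tool_rot: [3.141, 0.0, 1.572]
contact_force: [-0.1, 0.3, -0.1]
opening: 0.0004
time: 4.52
tool_pos: [0.4859, -0.1487, 0.0476]
tool_rot: [3.141, 0.0, 1.572]
contact_force: [0.2, 0.5, 0.1]
opening: 0.0001
time: 4.77
tool_pos: [0.4862, -0.1488, 0.0458]
tool_rot: [3.14, 0.0, 1.572]
contact_force: [0.8, -0.1, 3.1]
opening: 0.0005
```

Contact came at about 0.0465 with 3 N, as the pictures predicted. Next I press about 6.5–7 mm.

```bash
python3 -m pendant '[[[0,0,2],0],[[0,0,4],0],[[0,0,5.5],0],[[0,0,5.5],0],[[0,0,5.5],0]]'
```

```text
time: 5.18
tool_pos: [0.4863, -0.149, 0.0404]
tool_rot: [3.14, 0.001, 1.572]
contact_force: [-1.2, -0.3, 5.2]
opening: 0.0001
```

```bash
python3 -m pendant '[[[0,0,1],0],[[0,0,1.2],0],[[0,0,1.2],0]]'
```

```text
time: 5.43
tool_pos: [0.4864, -0.1491, 0.0394]
tool_rot: [3.14, 0.001, 1.572]
contact_force: [-0.4, -0.9, 6.6]
opening: 0.0003
```

```bash
python3 - <<'E'
import numpy as np
A=np.array([.5955,-.080]);p=np.array([.4862,-.149]);d=p-A
for a in range(3,61,3):
    c,s=np.cos(-np.radians(a)),np.sin(-np.radians(a)); q=A+np.array([c*d[0]-s*d[1],s*d[0]+c*d[1]])
    print(a,((q-p)[::-1]*1000).round(1), q.round(4))
E
```

```text
3 [ 5.8 -3.5] [ 0.4827 -0.1432]
6 [11.8 -6.6] [ 0.4796 -0.1372]
9 [17.9 -9.4] [ 0.4768 -0.1311]
12 [ 24.2 -12. ] [ 0.4742 -0.1248]
15 [ 30.6 -14.1] [ 0.4721 -0.1184]
18 [ 37.2 -16. ] [ 0.4702 -0.1118]
21 [ 43.8 -17.5] [ 0.4687 -0.1052]
24 [ 50.4 -18.6] [ 0.4676 -0.0986]
27 [ 57.1 -19.4] [ 0.4668 -0.0919]
30 [ 63.9 -19.9] [ 0.4663 -0.0851]
33 [ 70.7 -19.9] [ 0.4663 -0.0783]
36 [ 77.4 -19.7] [ 0.4665 -0.0716]
39 [ 84.2 -19.1] [ 0.4671 -0.0648]
42 [ 90.9 -18.1] [ 0.4681 -0.0581]
45 [ 97.5 -16.8] [ 0.4694 -0.0515]
48 [104.1 -15.1] [ 0.4711 -0.0449]
51 [110.5 -13.1] [ 0.4731 -0.0385]
54 [116.9 -10.8] [ 0.4754 -0.0321]
57 [123.1  -8.1] [ 0.4781 -0.0259]
60 [129.2  -5.1] [ 0.4811 -0.0198]
```

```bash
python3 -m pendant '[[[2.9,-1.8,0.3],0],[[5.8,-3.5,0.3],0],[[11.8,-6.6,0.3],0],[[17.9,-9.4,0.3],0],[[24.2,-12,0.3],0],[[30.6,-14.1,0.3],0],[[37.2,-16,0.3],0],[[43.8,-17.5,0.3],0],[[43.8,-17.5,0.3],0],[[43.8,-17.5,0.3],0]]'
python3 - <<'E'
from h import *
for n in ["scene","side"]:
    im=robot.read_camera(n)
    if n=='side': im=cv2.resize(im[210:330,270:430],(800,600),interpolation=cv2.INTER_CUBIC)
    if n=='scene': im=cv2.resize(im[150:345,150:410],(800,600),interpolation=cv2.INTER_CUBIC)
    cv2.imwrite(f'pics/{n}6.png',im[:,:,::-1])
E
```

```text
time: 6.27
tool_pos: [0.4694, -0.1051, 0.0394]
tool_rot: [3.139, 0.001, 1.572]
contact_force: [0.3, 0.6, 5.9]
opening: 0.0006
```

View pics/side6.png

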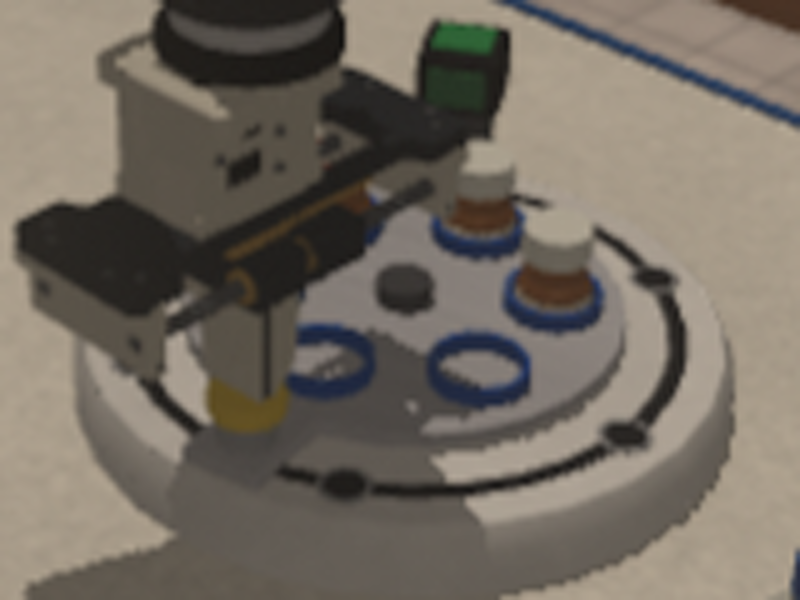

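View pics/scene6.png

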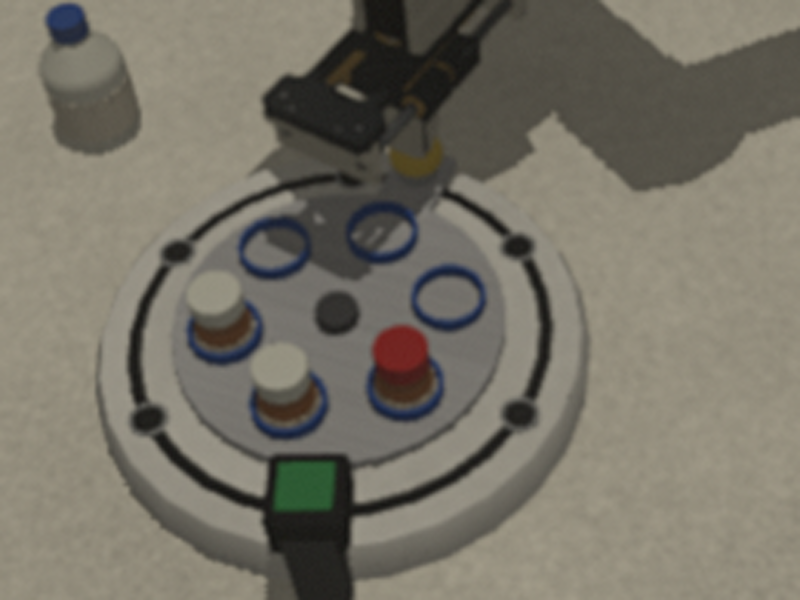

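The table is following: the plunger is under the fingertips and the red jar is moving towards the reader. I'll continue.

```bash
python3 -m pendant '[[[6.5,-1.8,0.2],0],[[13.2,-2.6,0.2],0],[[20,-3.1,0.2],0],[[26.8,-3.1,0.2],0],[[33.5,-2.9,0.2],0],[[40.3,-2.3,0.2],0],[[47,-1.3,0.2],0],[[53.6,0,0.2],0],[[60.2,1.7,0.2],0],[[60.2,1.7,0.2],0]]'
cat > m.py <<'E'
from h import *
from scipy.optimize import least_squares
import sys
tag=sys.argv[1]
A=np.array([.5955,-.080])
s=robot.observe();t=s['tool_pos'];d=t[:2]-A
print('tool',t.round(4),'ang',np.degrees(np.arctan2(d[1],d[0]))%360,'r',np.hypot(*d),s['contact_force'].round(1),s['time'])
for n in ["scene","side"]:
    c=robot.calibration(n); im=robot.read_camera(n)
    hs=cv2.cvtColor(im,cv2.COLOR_RGB2HSV)
    m=cv2.inRange(hs,(0,160,60),(6,255,255))|cv2.inRange(hs,(174,160,60),(180,255,255))
    m[:, :150]=0;m[:,420:]=0;m[:150]=0;m[345:]=0
    k,l,st,ce=cv2.connectedComponentsWithStats(m)
    for i in range(1,k):
        if st[i,4]>25: print(n,'red',st[i],ce[i].round(1))
    for q,z in (('jar_red_mid',.0705),('jar_white_a_mid',.0705),('plunger_top',.075)):
        for r in robot.find_in(n,q)[:3]:
            p=atz(c,r['xy'][0]*640,r['xy'][1]*480,z); e=p[:2]-A
            print(n,q,round(r['p'],2),p.round(3),'ang',round(np.degrees(np.arctan2(e[1],e[0]))%360,1),'r',round(np.hypot(*e),3))
    if n=='side': im=cv2.resize(im[210:330,270:430],(800,600),interpolation=cv2.INTER_CUBIC)
    if n=='scene': im=cv2.resize(im[150:345,150:410],(800,600),interpolation=cv2.INTER_CUBIC)
    cv2.imwrite(f'pics/{n}{tag}.png',im[:,:,::-1])
E
python3 m.py 7
```

```text
time: 7.2
tool_pos: [0.4719, -0.0443, 0.0395]
tool_rot: [3.137, 0.001, 1.572]
contact_force: [-0.2, 0.8, 6.4]
opening: 0.0002
tool [ 0.4719 -0.0443  0.0395] ang 163.87577017391533 r 0.12869834391763277 [-0.2  0.8  6.4] 7.2
scene red [255 263  17  18 222] [263.2 271. ]
scene jar_red_mid 0.62 [ 0.642 -0.031  0.07 ] ang 46.7 r 0.068
scene jar_white_a_mid 0.88 [ 0.605 -0.154  0.07 ] ang 277.4 r 0.075
scene jar_white_a_mid 0.68 [ 0.658 -0.097  0.07 ] ang 344.3 r 0.065
side red [344 236  13  11 114] [349.9 240.9]
side jar_red_mid 0.61 [ 0.642 -0.042  0.07 ] ang 39.1 r 0.06
side jar_white_a_mid 0.72 [0.442 0.304 0.07 ] ang 111.8 r 0.414
side jar_white_a_mid 0.57 [ 0.61  -0.157  0.07 ] ang 281.0 r 0.078
side plunger_top 0.53 [ 0.459 -0.06   0.075] ang 171.7 r 0.138
```

View pics/side7.png

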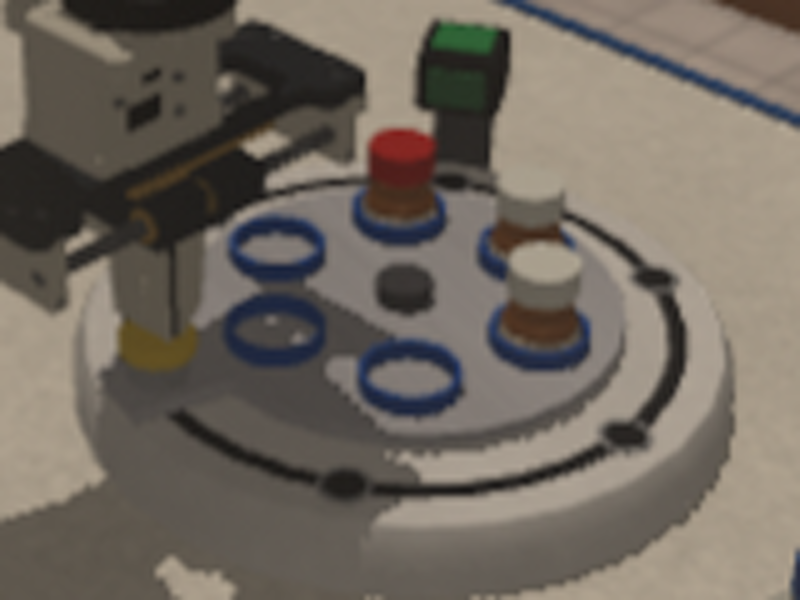

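View pics/scene7.png

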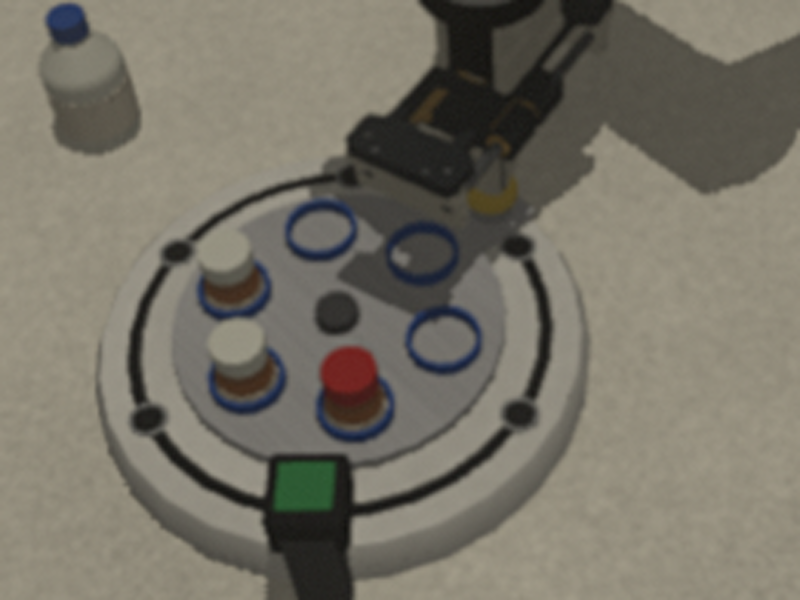

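Next I'll measure the table angle precisely from the blue seats, referenced to the first pictures.

```bash
cat > ang.py <<'E'
from h import *
from scipy.optimize import minimize
C={n:robot.calibration(n) for n in('scene','side')}
def masks(ims):
    M={}
    for n in ims:
        hs=cv2.cvtColor(ims[n],cv2.COLOR_RGB2HSV); m=cv2.inRange(hs,(105,110,40),(125,255,255))
        k=np.zeros_like(m); a,b=proj(C[n],[.5955,-.08,.055]); cv2.circle(k,(int(a),int(b)),75,255,-1); M[n]=m&k
    return M
def fit(ims,th0,free=True,xy=None):
    M=masks(ims); Q={}
    for n in M:
        v,u=np.nonzero(M[n]); P=np.array([atz(C[n],a,b,.054)[:2] for a,b in zip(u,v)]); Q[n]=P
    res={}
    def cost(x,Ps):
        k=np.arange(6)*np.pi/3; cen=np.array([x[1]+.07*np.cos(x[0]+k),x[2]+.07*np.sin(x[0]+k)]).T
        r=np.abs(np.linalg.norm(Ps[:,None]-cen[None],axis=2)-.0225).min(1)
        return np.mean(np.minimum(r,.008)**2)*1e6
    for n in Q:
        r=minimize(cost,[th0,.5955,-.08],args=(Q[n],),method='Nelder-Mead',options=dict(xatol=1e-5,fatol=1e-4,initial_simplex=[[th0-.1,.594,-.082],[th0+.1,.594,-.08],[th0-.1,.598,-.08],[th0+.1,.597,-.078]]))
        res[n]=(np.degrees(r.x[0]),r.x[1:].round(4),round(r.fun,2),len(Q[n]))
    return res
if __name__=='__main__':
    import sys
    rd=lambda f:cv2.imread(f)[:,:,::-1].copy()
    print('init',fit({n:rd(f'pics/{n}0.png') for n in C},np.radians(32.3)))
    print('now',fit({n:robot.read_camera(n) for n in C},np.radians(float(sys.argv[1]))))
E
python3 ang.py 44.5
```

```text
init {'scene': (np.float64(31.288655820470282), array([ 0.5942, -0.0795]), np.float64(2.03), 351), 'side': (np.float64(32.653296730568904), array([ 0.5954, -0.0809]), np.float64(22.9), 209)}
now {'scene': (np.float64(44.11873078315197), array([ 0.5942, -0.0796]), np.float64(1.94), 388), 'side': (np.float64(44.90831381144304), array([ 0.5944, -0.0818]), np.float64(16.37), 462)}
```

```bash
python3 -m pendant '[[[6.4,2,0.2],0],[[12.7,4.4,0.2],0],[[18.9,7.1,0.2],0],[[24.9,10.1,0.2],0],[[24.9,10.1,0.2],0],[[24.9,10.1,0.2],0]]'; python3 ang.py 32.5
```

```text
time: 8.2
tool_pos: [0.4823, -0.0197, 0.0395]
tool_rot: [3.136, 0.001, 1.572]
contact_force: [-1.1, 0.6, 5.7]
opening: 0.0003
init {'scene': (np.float64(31.288655820470282), array([ 0.5942, -0.0795]), np.float64(2.03), 351), 'side': (np.float64(32.653296730568904), array([ 0.5954, -0.0809]), np.float64(22.9), 209)}
now {'scene': (np.float64(32.0743577845048), array([ 0.594 , -0.0796]), np.float64(1.97), 372), 'side': (np.float64(33.20075274443404), array([ 0.5942, -0.0817]), np.float64(16.88), 426)}
```

About 0.65° (1.5 mm) is left. I'll nudge that and then lift straight up.

```bash
python3 -m pendant '[[[0.8,0.4,0.2],0],[[1.3,0.7,0.2],0],[[1.3,0.7,0.2],0],[[1.3,0.7,0.2],0]]'; python3 ang.py 32.2 | tail -1
python3 -m pendant '[[[0,0,-1],0],[[0,0,-2.5],0],[[0,0,-4],0],[[0,0,-4],0],[[0,0,-4],0]]'
```

```text
time: 8.63
tool_pos: [0.483, -0.0184, 0.0395]
tool_rot: [3.136, 0.001, 1.572]
contact_force: [-1.0, 0.9, 5.9]
opening: 0.0004
now {'scene': (np.float64(31.37981418702861), array([ 0.5941, -0.0797]), np.float64(1.9), 359), 'side': (np.float64(32.650868273558565), array([ 0.5944, -0.0815]), np.float64(17.12), 427)}
time: 9.15
tool_pos: [0.4831, -0.0183, 0.0435]
tool_rot: [3.136, 0.001, 1.572]
contact_force: [-0.4, 0.8, 4.1]
opening: 0.0006
```

At 0.0435 (about 3 mm in) the tips still feel 4.1 N, so the plunger is rising into the hole. I'll retreat fully.

```bash
python3 -m pendant '[[[0,0,-2],0],[[0,0,-4],0],[[0,0,-8],0],[[0,0,-20],0],[[0,0,-45],0],[[0,0,-80],0],[[0,0,-110],0],[[0,0,-110],0],[[0,0,-110],0]]'
python3 ang.py 32.2; python3 m.py 8
```

```text
time: 9.9
tool_pos: [0.4833, -0.0184, 0.155]
tool_rot: [3.132, 0.002, 1.572]
contact_force: [1.0, 0.6, -0.2]
opening: 0.0001
init {'scene': (np.float64(31.288655820470282), array([ 0.5942, -0.0795]), np.float64(2.03), 351), 'side': (np.float64(32.653296730568904), array([ 0.5954, -0.0809]), np.float64(22.9), 209)}
now {'scene': (np.float64(31.31315800870623), array([ 0.594 , -0.0796]), np.float64(1.84), 388), 'side': (np.float64(32.46143044458248), array([ 0.595 , -0.0808]), np.float64(20.97), 263)}
tool [ 0.4817 -0.0181  0.1527] ang 151.45233812093926 r 0.12960724069883767 [-0.3  0.1 -0.5] 10.0
scene red [246 264  18  18 225] [254.7 272.1]
scene jar_red_mid 0.71 [ 0.653 -0.043  0.07 ] ang 33.1 r 0.068
scene jar_red_mid 0.66 [ 0.59  -0.051  0.07 ] ang 100.6 r 0.029
scene jar_white_a_mid 0.7 [ 0.596 -0.153  0.07 ] ang 270.7 r 0.073
scene plunger_top 0.69 [ 0.599 -0.144  0.075] ang 273.1 r 0.064
scene plunger_top 0.51 [ 0.479 -0.018  0.075] ang 152.0 r 0.132
side red [351 236  12   8  73] [356.6 239.5]
side jar_red_mid 0.54 [ 0.659 -0.043  0.07 ] ang 30.4 r 0.073
side jar_red_mid 0.27 [ 0.477 -0.014  0.07 ] ang 151.0 r 0.136
side jar_white_a_mid 0.64 [ 0.604 -0.15   0.07 ] ang 277.1 r 0.07
side plunger_top 0.57 [ 0.645 -0.054  0.075] ang 27.5 r 0.056
side plunger_top 0.49 [ 0.471 -0.026  0.075] ang 156.8 r 0.136
side plunger_top 0.23 [0.439 0.298 0.075] ang 112.5 r 0.409
```

View pics/side8.png

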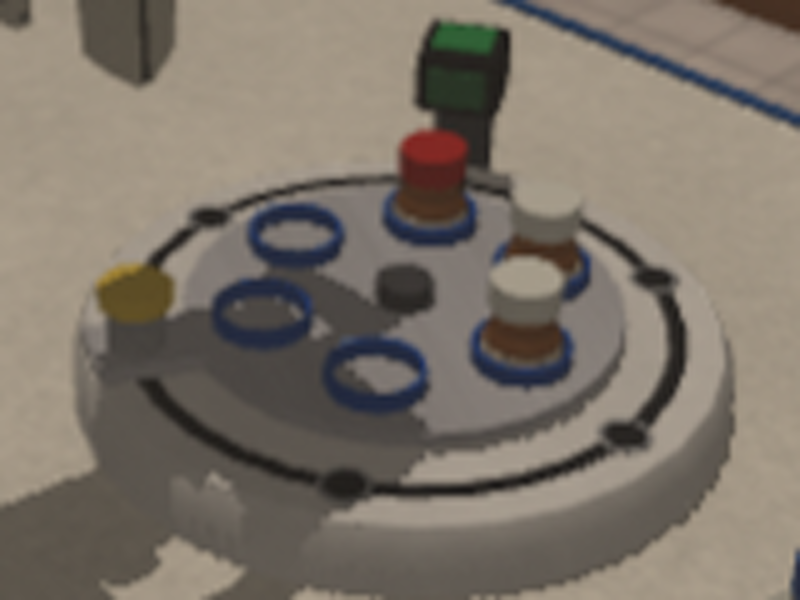

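View pics/scene8.png

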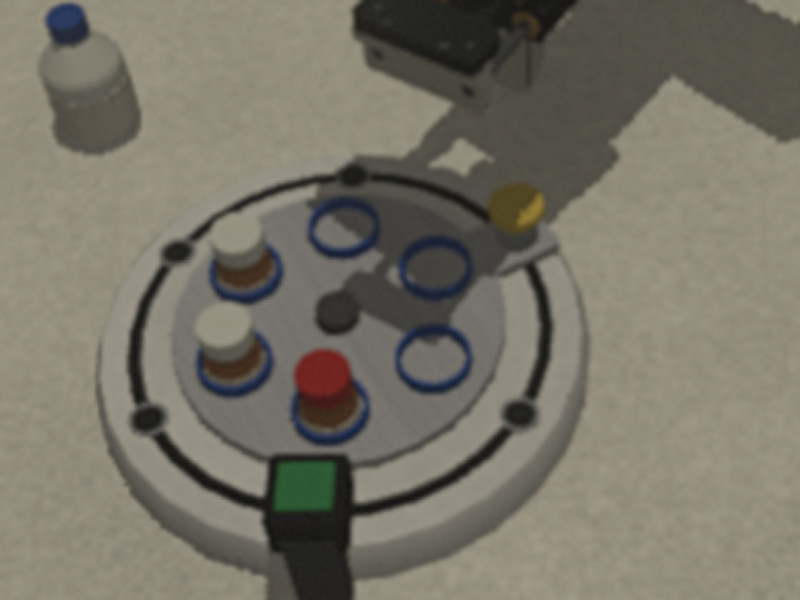

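The red jar is at the reader, at scene crop (323,375), and the seats are aligned. The yellow head looks raised at side crop (135,292), so I'll check its height by triangulation.

```bash
python3 - <<'E'
from h import *
from scipy.optimize import least_squares
def y(im):
    hs=cv2.cvtColor(im,cv2.COLOR_RGB2HSV); m=cv2.inRange(hs,(18,130,60),(32,255,255)); m[:, :250]=0;m[:,400:]=0;m[:180]=0;m[330:]=0
    k,l,st,ce=cv2.connectedComponentsWithStats(m); i=1+st[1:,4].argmax(); return ce[i],st[i]
def tri(ims):
    o=[(robot.calibration(n),*y(ims[n])) for n in ims]
    r=least_squares(lambda p:np.concatenate([proj(c,p)-e for c,e,_ in o]),[.48,-.1,.08]); print(r.x.round(4),r.fun.round(2),[list(a[2]) for a in o])
import os
rd=lambda f:cv2.imread(f)[:,:,::-1].copy()
def clean(d):return d
N=['scene','side']
ims={n:rd(f'pics/{n}0.png') for n in N}
for n in N: 
    pass
tri(ims); tri({n:robot.read_camera(n) for n in N})
E
```

```text
[ 0.4839 -0.1478  0.075 ] [-0.35  0.06 -0.37 -0.02] [[np.int32(255), np.int32(188), np.int32(16), np.int32(14), np.int32(178)], [np.int32(331), np.int32(286), np.int32(17), np.int32(13), np.int32(178)]]
[ 0.4799 -0.0188  0.0748] [-0.38  0.11 -0.45 -0.08] [[np.int32(309), np.int32(210), np.int32(18), np.int32(15), np.int32(206)], [np.int32(290), np.int32(263), np.int32(14), np.int32(11), np.int32(128)]]
```

The head is at the same height as at the start (75.0 mm then, 74.8 mm now, measured at blob centre), so it is fully out. I'm handing in.

```bash
python3 -c "
from cell import robot
print(robot.observe()['time'],robot.hand_in())"
```

```text
the job is handed in; nothing more can be done
10.5 None
```

I pressed the plunger about 7 mm with the closed fingertips and dragged the table one hole clockwise, which brought the red-capped jar the short way round to the reader. I then let the plunger spring out into that hole and backed the arm off to about 0.155 m. The job was handed in at 10.5 s.

**Last checks**
- **Table angle:** measured from the blue seats, it turned 60° to within about 0.2°.
- **Plunger:** the head is back at its starting height, 74.8 mm against 75.0 mm at the start, so it is fully out in the next hole. It sits at (0.480, -0.019), which matches the fitted hole.
- **Jars and bench:** the red jar is in front of the reader and all three jars are in their seats. The gripper was never near the beaker or bottle, though I did not re-measure where they stand.
- **Contact:** the force readings showed no contact at the end, and the readings I took never passed about 7 N.

**What disagreed**
- **Fingertip length:** the closed fingertips sat about 32 mm above the reported tool point. I saw it in the pictures, and the contact force confirmed it when the tips met the plunger.
- **Network finds:** some were wrong in the last pictures, such as a jar reported as the plunger. I relied on the colour and seat fits instead.

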